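Set the bread warmer's thumbwheel to the green tab

TASK

Slide the yellow guard of the bread warmer fully open to the left, roll the thumbwheel in the panel slot gently with a fingertip until the red pointer is lined up with the green tab, let go of the wheel, then slide the guard fully shut over it again. Press the wheel lightly (about 5 N rolls it, 12 N would harm it), do not push the pointer itself, and leave the rolls and the bowl on the hot plate where they are.

Things in the scene. Friction and masses are not known exactly. Their poses are not given: they have to be found in the camera images.
- warmer: Bread warmer, fixed to the table: control console (130 mm in x, 300 mm in y, level black panel 85 mm above the table) towards the robot, dark hot plate behind (200 mm deep, 70 mm high, rolls and a bowl on it). Origin on the table under the console's centre; z up, x from console to hot plate (away from the robot), y to the left. Its place varies, and its yaw by up to 0.25 rad either way.
- slot_mid (a point): Centre of the thumbwheel's slot, level with the panel's surface. Slot 46 mm along the warmer's y, 16 mm along its x. Through it stands the crown of a ribbed black rubber wheel, radius 25 mm, 12 mm wide, axle along the warmer's x, crown straight over this point. How far the crown stands proud of the panel differs from start to start, 5 to 15 mm, and no reading tells it: feel for it.
- wheel (a joint): Angle of the thumbwheel (rad); grows as the crown is dragged to the warmer's +y, and the pointer then moves to +y, 15 mm per rad (0.6 mm per mm of rim). It is sprung: yields downward about 5 N per mm. About 2.4 N along the rim turns it (5 to 7 N of press, by friction); it stays where left. A fingertip stroke of 20 to 25 mm across the slot's middle is about the most; lift and repeat.
- pointer_tip (a point): Tip of the red pointer (4 mm wide, 22 mm long along the warmer's x, tip at its +x end, 10 to 28 mm above the panel: its height varies and does not tell the wheel's). It slides along the warmer's y, 65 mm in x beyond the slot's centre line, up to 50 mm either side of the console's middle; only the wheel moves it. Axes as the warmer's. It starts within 9 mm of the middle.
- green_tab: Green tab, 18 mm (x) by 8 mm (y) by 14 mm tall, fixed on the panel just beyond the pointer's tip; origin at the centre of its underside, axes as the warmer's. The setting wanted: pointer tip and tab origin at the same y in the warmer's axes. It stands 24 to 40 mm to the left or to the right of the console's middle.
- orange_tab: Orange tab of the same size on the other side of the scale: another setting, not wanted.
- guard (a joint): Slide of the yellow guard along the warmer's y: 0 m = shut (hood centred over the wheel), 0.085 m = fully open (to the warmer's +y, left). About 2 N of friction; it stays where it is left. Starts within 3 mm of shut.
- guard_fin (a point): Top centre of the guard's grip fin, 48 mm above the panel. The fin is 14 mm thick (x), 34 mm long (y) and 28 mm tall, on a 36 mm (x) by 60 mm (y) hood whose roof is 20 mm above the panel. It can be pinched from above across its thickness or pushed along y.
- roll_a: Bread roll, 72 mm across, 43 mm tall, on the hot plate. Leave it alone.
- roll_b: Second bread roll, same size, on the hot plate. Leave it alone.
- dip_bowl: White bowl, 90 mm across, 45 mm tall, on the hot plate. Leave it alone.

How it is judged:
On the way, in this order (a step that is already met when the one before it is completed fails the run):
1. the guard is fully open (at least 75 mm) (value of joint guard above 0.075 m), for 0.2 s.
2. with the guard open, the pointer is within 3 mm of the green tab and the wheel is let go (value of joint guard above 0.06 m and y of pointer_tip in the frame of green_tab between -0.003 and 0.003 m and contact force between wheel and anything else below 0.1 N), for 0.3 s.
At the end, for the whole second after the job is handed in: The guard is shut (6 mm or less from its shut end) and the pointer's tip is within 3 mm of the green tab's middle along the scale (value of joint guard below 0.006 m and y of pointer_tip in the frame of green_tab between -0.003 and 0.003 m); the robot touches nothing.
It fails at once if the thumbwheel is pressed with more than 12 N (contact force between wheel and anything else above 12 N).
It fails at once if a roll or the bowl on the hot plate is moved by more than 15 mm (distance of any of roll_a, roll_b, dip_bowl from where it was at the start of the episode above 0.015 m).
It fails at once if the red pointer itself is pushed, with more than 1 N (contact force between pointer and anything else above 1 N).
It also fails if it takes over 67 s, if anything falls off the work surface, if the arm or the gripper's body presses on something with over 40 N, if the wrist force passes 120 N, or if a joint passes its speed limit or range.

ROBOT

A 6-joint arm with a two-finger parallel gripper is mounted at the origin on the work surface. World frame = base frame: x ahead of the robot, y to its left, z up, the work surface at z = 0. Lengths are in m, angles in rad, forces in N, time in s.
With the tool pointing down it reaches from about 0.35 to 0.775 m from the base axis. Payload 5.5 kg.
Tool frame: the origin (TCP) lies at the very end of the fingers, on their centre line; the grasp point (between the pads) lies 19 mm behind it (grip_point_offset is the distance from the TCP to the grasp point, in m); z points along the fingers, y is the direction in which the jaws open and shut (so a half turn about z gives the same grasp; the last joint's range is limited). The gripper opens to 85 mm and grips with 20 to 120 N. Pads are 22 mm wide; open, the fingers measure 114 mm over their backs; the gripper's body (76 mm by 85 mm) begins 54 mm behind the grasp point. The pads swing forward as they close: fully open they stand 13 mm farther back than shut.
Start: joints at [-0.14, 0.313, 0.046, 1.304, 0, 1.431], TCP at [0.575, -0, 0.231] pointing down, gripper open.
Joint ranges: [-2.76, 2.76], [-0.86, 1.69], [-1.03, 1.26], [-2.2, 2.34], [-1.47, 1.5], [-3.14, 3.14]. Speed limits (rad/s): [2.57, 2.57, 3.14, 3.14, 3.14, 3.14].

INTERFACE

Orientations are given as a unit quaternion [w, x, y, z].
In Python, from workcell import * gives the robot as it stands.
- The arm moves only by the shell command python3 -m crank 'ROWS' [OPENING] [FORCE]. ROWS is a JSON object of lists of equal length, an entry for each row: "travel": the shift along the tool's x, y, z in units of 40 mm (1.0 is 40 mm), a list of three; "turn": the turn about the tool's z in rad. In form: {"travel": [[x, y, z], ...], "turn": [turn, ...]}. A call has 1 to 5 rows; each row is the pose to reach, as a shift and turn from the pose commanded when the call began, along the tool's axes at that moment; what a row does not reach only later rows make up. A row lasts 1/12 s, in which the tool goes at most 41.7 mm and 7.16 degrees, less where a joint would pass 70% of its speed; a pose out of reach is approached as far as the arm can. A call with a gripper value outside its range is refused whole. OPENING is the finger opening in mm, from 0 to 85.4, set as the call begins (- or left out, the last holds). The fingers move at their own pace and stop on an object; FORCE is the grip in N (left out, the last holds). Time passes only in rows, so rows that repeat a pose let the fingers close. It gives the time, the measured TCP pose, the force and the opening at its end, in the units of the state.
- get_state(): the state, without advancing time (a new reading comes with each control period).
- read_camera(name): name is "scene" or "side" or "wrist"; returns a dict with "image" (384x512x3 uint8, red, green, blue), "K" (3x3 intrinsics, pixels), "R" (3x3) and "t" (3): a world point X has camera coordinates R X + t. Camera axes: x right, y down, z forward; pixel columns grow to the right and rows downward; lengths in m; the calibration is good to about 2 mm. A picture is of the moment at which its call begins. There is no depth.
- hand_in(): hands the job in, once; it reports no verdict.
The state is a dict: "clock": time; "joint_pos": joint angles; "qvel": joint speeds; "tau": joint torques, N m; "tcp_pos": TCP position; "orientation": TCP orientation; "wrist_force": force on the tool from outside, world axes, zero at the start; "ft_torque": the same for the moment, N m; "finger_gap": finger opening in m.
Only numpy, scipy, OpenCV 4.12 (cv2) and the standard library are available. Lean on these libraries where they do the work, as an engineer would, in place of code of your own. Each camera call takes 0.05 s, during which the arm holds its last target. There are 200 camera calls.

## Working session

There is one attempt and no reset: what is moved stays moved. The work goes in short steps, Python scripts to look and compute and a shell command to move; the robot and the scene stay as the last step left them, time stands still between calls to the robot, and variables do not carry over. Pictures are saved under pics/ and viewed, about 8 in all and at most 12, crops included, and the job is handed in when it is done.

```bash
mkdir -p pics
cat > h.py <<'E'
from workcell import *
import numpy as np, cv2
def snap(cam,fn,crop=None,scale=1):
    c=read_camera(cam); im=c["image"][:,:,::-1]
    if crop: a,b,w,h=crop; im=im[b:b+h,a:a+w]
    cv2.imwrite("pics/"+fn,cv2.resize(im,None,fx=scale,fy=scale,interpolation=cv2.INTER_CUBIC)); np.savez("pics/"+fn+".npz",**c); return c
def ray(c,u,v,z):
    K,R,t=[np.array(c[k]) for k in("K","R","t")]
    d=R.T@np.linalg.inv(K)@[u,v,1]; o=-R.T@t
    return o+d*(z-o[2])/d[2]
def proj(c,X):
    p=np.array(c["K"])@(np.array(c["R"])@X+np.array(c["t"])); return p[:2]/p[2]
E
python3 - <<'E'
from h import *
a=snap("scene","s0.png");b=snap("side","d0.png");w=snap("wrist","w0.png")
ims=[cv2.imread("pics/%s0.png"%k) for k in "sdw"]
s=get_state();print(s)
for c in(a,b,w):print(-np.array(c["R"]).T@c["t"],np.array(c["R"]).round(2).tolist())
o=np.vstack([np.hstack(ims[:2]),np.hstack([ims[2],0*ims[2]])])
cv2.imwrite("pics/all0.png",cv2.resize(o,(800,600)))
E
```

```text
{'clock': 0.15, 'joint_pos': array([-1.39595607e-01,  3.13836603e-01,  4.52464728e-02,  1.30358568e+00,
       -1.82054069e-05,  1.43118921e+00]), 'qvel': array([ 0.00017491, -0.00276249,  0.00383501,  0.00050743,  0.00101675,
       -0.00118419]), 'tau': array([ 1.76330479e-03, -4.81067133e+01,  2.98815805e+01,  1.39078675e-02,
       -1.10673584e-04, -5.56924022e-05]), 'tcp_pos': array([5.74626198e-01, 3.99013075e-05, 2.30611424e-01]), 'orientation': array([-5.45362752e-04,  7.07102539e-01,  7.07110687e-01, -4.22379700e-04]), 'wrist_force': array([0.09726489, 1.14785811, 0.20243335]), 'ft_torque': array([ 0.03574917, -0.02607723,  0.03593435]), 'finger_gap': 0.08520145821272751}
[ 1.02320103 -0.04798277  0.71931238] [[0.15, 0.99, -0.01], [0.8, -0.13, -0.58], [-0.57, 0.08, -0.81]]
[0.56629692 0.60331651 0.52539393] [[-1.0, -0.07, 0.01], [-0.05, 0.58, -0.81], [0.05, -0.81, -0.59]]
[0.5751717  0.07327503 0.37380378] [[1.0, 0.0, -0.0], [0.0, -0.96, 0.29], [-0.0, -0.29, -0.96]]
```

View pics/all0.png

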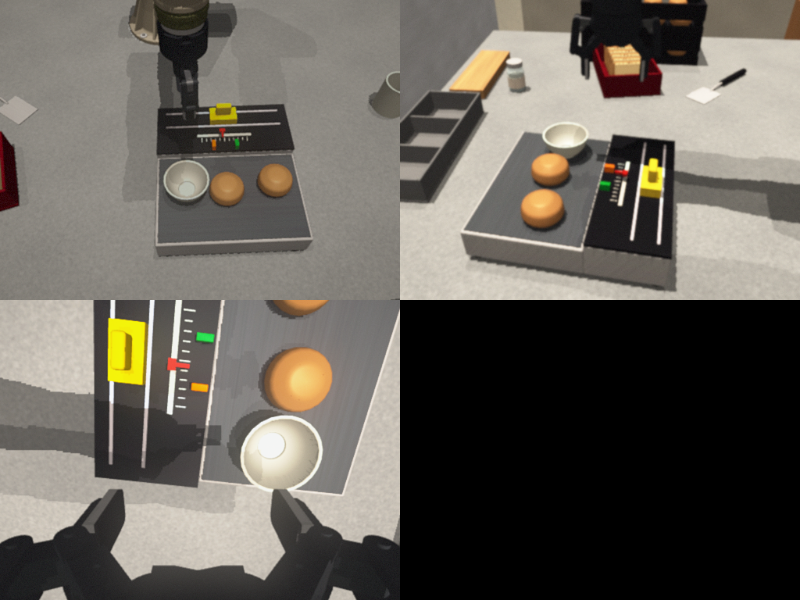

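The overview shows the yellow guard near the console's middle. The green tab is to its left (+y), with the red pointer between it and the orange tab. I'll enlarge the wrist view next.

Run:
```python
import cv2
im=cv2.imread("pics/w0.png")[0:250,100:300]
cv2.imwrite("pics/w0c.png",cv2.resize(im,None,fx=2.4,fy=2.4,interpolation=cv2.INTER_CUBIC))
```

```text
(no output)
```

View pics/w0c.png

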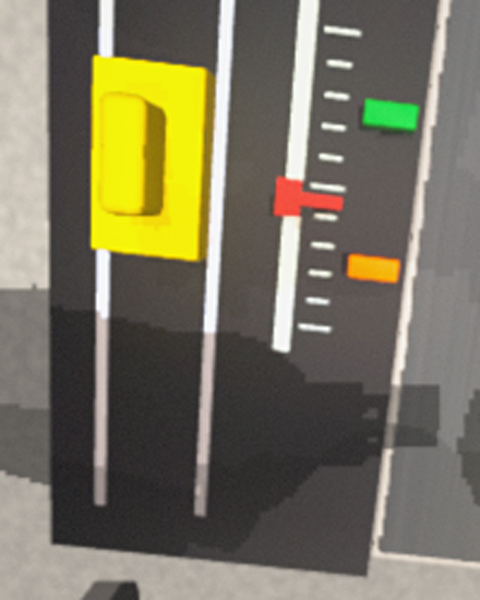

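Run:
```python
from h import *
c=np.load("pics/w0.png.npz")
P=lambda u,v,z:ray(c,100+u/2.4,v/2.4,z)
for n,u,v,z in [("fin",123,153,.133),("green",391,109,.099),("orange",373,262,.099),("ptip10",342,202,.095),("ptip28",342,202,.113),("c1",52,543,.085),("c2",367,575,.085),("r1a",107,10,.085),("r1b",100,503,.085),("r2a",229,10,.085),("r2b",200,515,.085),("hoodNW",93,56,.105),("hoodNE",208,68,.105),("hoodSE",200,261,.105),("hoodSW",93,247,.105),("tickmid",328,187,.085)]:
    print(n,(P(u,v,z)*1000).round(1))
```

```text
fin [502.8  91.2 133. ]
green [582.4 107.3  99. ]
orange [576.6  58.2  99. ]
ptip10 [565.8  78.1  95. ]
ptip28 [566.4  77.8 113. ]
c1 [445.7 -54.5  85. ]
c2 [574.5 -68.7  85. ]
r1a [487.1 139.7  85. ]
r1b [467.1 -37.   85. ]
r2a [528.1 139.6  85. ]
r2b [507.  -42.2  85. ]
hoodNW [487.5 122.1 105. ]
hoodNE [523.8 118.6 105. ]
hoodSE [517.5  58.8 105. ]
hoodSW [481.5  63.4 105. ]
tickmid [560.5  83.4  85. ]
```

Everything fits the stated sizes:
- **Warmer:** yaw is about -0.112. The hood and fin centre is near (502.7, 91).
- **Pointer:** it sits at y ≈ -5.8 in the warmer's axes, and green is at ≈ +25.1, so it needs about +31 mm (about 51 mm of rim).

I'll go over the fin next.

```bash
python3 -m crank '{"travel":[[0.76,-0.6,0],[1.52,-1.2,0.4],[2.28,-1.8,0.8],[2.28,-1.8,1.2],[2.28,-1.8,1.2]],"turn":[0.05,0.1,0.112,0.112,0.112]}' 40 30
python3 - <<'E'
from h import *
s=get_state();print(s['tcp_pos'],s['orientation'],s['finger_gap'],s['wrist_force'])
c=snap("wrist","w1.png",)
im=cv2.imread("pics/w1.png");cv2.imwrite("pics/w1.png",im)
print(proj(c,[.5028,.0912,.133]))
E
```

```text
clock: 0.57
tcp_pos: [0.4995, 0.0926, 0.1804]
orientation: [-0.002, 0.745, 0.668, -0.002]
wrist_force: [-1.2, -0.4, 0.3]
finger_gap: 0.0402
[0.4995493  0.09261631 0.18043244] [-0.0017909   0.74455818  0.66755176 -0.00213654] 0.04021455010260605 [-1.24241147 -0.38296103  0.30772486]
[258.14029284 211.78690528]
```

View pics/w1.png

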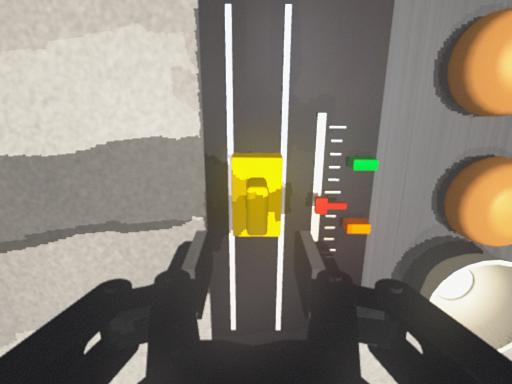

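The wrist view shows the rails vertical, so the yaw is right. The fin's top centre is at about (258, 211), as predicted. Now I'll descend and pinch it.

```bash
python3 -m crank '{"travel":[[0,0,0.5],[0,0,1.0],[0,0,1.5],[0,0,1.78],[0,0,1.78]],"turn":[0,0,0,0,0]}' 
python3 -m crank '{"travel":[[0,0,0],[0,0,0],[0,0,0],[0,0,0],[0,0,0]],"turn":[0,0,0,0,0]}' 5 25
python3 -m crank '{"travel":[[0,0,0],[0,0,0],[0,0,0]],"turn":[0,0,0]}'
```

```text
clock: 1.03
tcp_pos: [0.5028, 0.0901, 0.1105]
orientation: [-0.001, 0.746, 0.666, -0.001]
wrist_force: [-1.1, 0.4, 0.8]
finger_gap: 0.0398
clock: 1.45
tcp_pos: [0.5017, 0.0909, 0.1134]
orientation: [-0.001, 0.746, 0.666, -0.001]
wrist_force: [-6.4, -0.1, 4.0]
finger_gap: 0.0133
clock: 1.7
tcp_pos: [0.5017, 0.0909, 0.1134]
orientation: [-0.001, 0.746, 0.666, -0.001]
wrist_force: [-7.1, -0.3, 4.2]
finger_gap: 0.0133
```

```bash
python3 -m crank '{"travel":[[0.5,0,0],[1.0,0,0],[1.5,0,0],[2.0,0,0],[2.14,0,0]],"turn":[0,0,0,0,0]}' 
python3 -m crank '{"travel":[[0,0,0],[0,0,0],[0,0,0]],"turn":[0,0,0]}'
```

```text
clock: 2.12
tcp_pos: [0.5112, 0.1751, 0.1134]
orientation: [0.002, 0.745, 0.667, -0.003]
wrist_force: [-7.9, -21.9, 8.7]
finger_gap: 0.0134
clock: 2.37
tcp_pos: [0.5113, 0.1748, 0.1134]
orientation: [0.0, 0.746, 0.666, -0.002]
wrist_force: [-6.6, -5.6, 5.0]
finger_gap: 0.0136
```

```bash
python3 -m crank '{"travel":[[0,0,0],[0,0,0],[0,0,-0.5],[0,0,-1.0],[0,0,-1.0]],"turn":[0,0,0,0,0]}' 40
python3 -m crank '{"travel":[[-0.8,0,0],[-1.6,0,0],[-2.44,0,0],[-2.44,0,0],[-2.44,0,0]],"turn":[0,0,0,0,0]}' 0 30
python3 - <<'E'
from h import *
s=get_state();print(s['tcp_pos'],s['orientation'],s['finger_gap'],s['wrist_force'])
a=snap("scene","s2.png");b=snap("wrist","w2.png")
x=cv2.imread("pics/w2.png");y=cv2.imread("pics/s2.png")[100:220,180:400]
y=cv2.resize(y,(396,216));x=cv2.resize(x,(400,300))
x=np.vstack([x,0*x]);x[300:516,:396]=y;cv2.imwrite("pics/c2.png",x)
for p in([.5028,.0912,.085],[.5097,.09,.095]):print(proj(a,p),proj(b,p))
E
```

```text
clock: 2.78
tcp_pos: [0.5159, 0.1769, 0.1568]
orientation: [0.002, 0.746, 0.666, 0.004]
wrist_force: [1.6, 0.3, 1.4]
finger_gap: 0.04
clock: 3.2
tcp_pos: [0.5024, 0.078, 0.1527]
orientation: [0.0, 0.747, 0.665, 0.001]
wrist_force: [0.8, -0.5, -0.3]
finger_gap: 0.0
[0.50242986 0.07795067 0.15265404] [4.54562940e-04 7.46690669e-01 6.65170838e-01 7.71538294e-04] 1.8244690301825203e-05 [ 0.76013512 -0.51963128 -0.34239342]
[284.7087241  152.30221527] [250.85095032 183.08334455]
[285.11604452 151.67755388] [261.4040805  187.90736796]
```

View pics/c2.png

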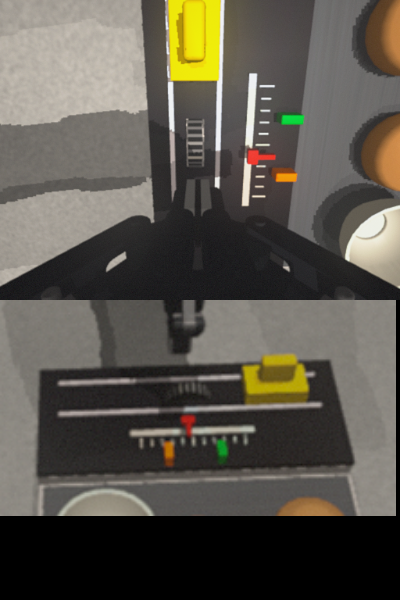

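The wheel's crown centre is at about (250, 182) in the wrist view at full scale, as predicted, so the slot centre is confirmed. The guard is open. I'll descend to just above the crown and then feel for it in guarded 0.8 mm steps.

```bash
cat > ok.py <<'E'
import sys
from workcell import *
s=get_state(); f=s['wrist_force'][2]; print(s['tcp_pos'].round(5),s['wrist_force'].round(2)); sys.exit(f>float(sys.argv[1]))
E
python3 -m crank '{"travel":[[0.1,0,0.5],[0.1,0,1.0],[0.1,0,1.2],[0.1,0,1.2],[0.1,0,1.2]],"turn":[0,0,0,0,0]}'; python3 ok.py 2
python3 -m crank '{"travel":[[0,0,0],[0,0,0],[0,0,0]],"turn":[0,0,0]}'; python3 ok.py 2
```

```text
clock: 3.72
tcp_pos: [0.502, 0.084, 0.104]
orientation: [-0.0, 0.745, 0.667, -0.0]
wrist_force: [-1.4, 0.3, 1.2]
finger_gap: 0.0002
[0.50196 0.08401 0.10402] [-1.37  0.28  1.2 ]
clock: 3.97
tcp_pos: [0.503, 0.0833, 0.1051]
orientation: [0.001, 0.746, 0.666, 0.001]
wrist_force: [-0.2, 0.5, 0.3]
finger_gap: 0.0
[0.50296 0.08334 0.10511] [-0.24  0.48  0.27]False
False
```

```bash
sed -i 's/sys.exit(f>float(sys.argv\[1\]))/sys.exit(int(f>float(sys.argv[1])))/' ok.py
T='python3 ok.py 2.2'
python3 -m crank '{"travel":[[0,0,0.05],[0,0,0.05],[0,0,0.05]],"turn":[0,0,0]}' >/dev/null; $T && 
python3 -m crank '{"travel":[[0,0,0.02],[0,0,0.04],[0,0,0.04]],"turn":[0,0,0]}' >/dev/null && $T && 
python3 -m crank '{"travel":[[0,0,0.02],[0,0,0.02],[0,0,0.02]],"turn":[0,0,0]}' >/dev/null && $T && 
python3 -m crank '{"travel":[[0,0,0.02],[0,0,0.02],[0,0,0.02]],"turn":[0,0,0]}' >/dev/null && $T && 
python3 -m crank '{"travel":[[0,0,0.02],[0,0,0.02],[0,0,0.02]],"turn":[0,0,0]}' >/dev/null && $T && 
python3 -m crank '{"travel":[[0,0,0.02],[0,0,0.02],[0,0,0.02]],"turn":[0,0,0]}' >/dev/null && $T && 
python3 -m crank '{"travel":[[0,0,0.02],[0,0,0.02],[0,0,0.02]],"turn":[0,0,0]}' >/dev/null && $T && 
python3 -m crank '{"travel":[[0,0,0.02],[0,0,0.02],[0,0,0.02]],"turn":[0,0,0]}' >/dev/null && $T && 
python3 -m crank '{"travel":[[0,0,0.02],[0,0,0.02],[0,0,0.02]],"turn":[0,0,0]}' >/dev/null && $T && 
python3 -m crank '{"travel":[[0,0,0.02],[0,0,0.02],[0,0,0.02]],"turn":[0,0,0]}' >/dev/null && $T
```

```text
[0.50215 0.08316 0.10221] [-0.25  0.88  0.27]
[0.50204 0.0832  0.10034] [-0.67  0.04  0.57]
[0.5021  0.08325 0.09963] [0.05 0.42 0.78]
[0.50213 0.08325 0.09886] [0.38 0.3  0.31]
[0.50212 0.08327 0.09808] [-0.47 -0.24  0.15]
[0.50214 0.08324 0.09728] [-0.52  0.06  1.1 ]
[0.50214 0.08323 0.09647] [-0.16  0.46  0.2 ]
[0.50223 0.08323 0.09597] [-0.37  0.18  1.88]
[0.50232 0.08324 0.09533] [-1.8  -0.36  5.28]
```

Contact is at about z = 0.0962, so the crown stands about 11 mm proud. The press is about 5 N now. I'll do a first short stroke to see whether it rolls.

```bash
python3 -m crank '{"travel":[[0,0,0.006],[0.06,0,0.006],[0.12,0,0.006],[0.18,0,0.006]],"turn":[0,0,0,0]}'; python3 ok.py 8.5 && python3 -m crank '{"travel":[[0.06,0,0],[0.13,0,0],[0.2,0,0],[0.26,0,0],[0.26,0,0]],"turn":[0,0,0,0,0]}'; python3 ok.py 8
```

```text
clock: 6.55
tcp_pos: [0.503, 0.0898, 0.0952]
orientation: [0.001, 0.746, 0.666, -0.0]
wrist_force: [-1.0, -2.5, 6.7]
finger_gap: 0.0
[0.50304 0.0898  0.09516] [-0.95 -2.48  6.69]
clock: 6.97
tcp_pos: [0.5043, 0.1006, 0.0951]
orientation: [0.001, 0.746, 0.666, -0.0]
wrist_force: [-1.6, -1.6, 6.1]
finger_gap: 0.0003
[0.50427 0.10061 0.09513] [-1.6  -1.59  6.1 ]
```

```bash
cat > m.py <<'E'
import sys
from h import *
from scipy import ndimage as nd
fn=sys.argv[1]
c=snap("wrist",fn); im=c["image"].astype(int)
r,g,b=im[...,0],im[...,1],im[...,2]
hp=float(sys.argv[2]) if len(sys.argv)>2 else .019
def big(m):
    l,n=nd.label(m); k=1+np.argmax(nd.sum(m,l,range(1,n+1))); v,u=np.where(l==k); return u,v
e=np.array([.112,.9937])
ex=np.array([.9937,-.112])
def w(u,v,z): d=ray(c,u,v,z)[:2]-[.5028,.0912]; return np.array([d@ex,d@e])*1000
u,v=big((r>150)&(g<90)&(b<90)); t=u>=u.max()-5
print("ptip(65)",w(u.max()+.5,v[t].mean(),.085+hp).round(1),len(u), u.min(),u.max(),v.mean())
u,v=big((g>140)&(r<90)&(b<140)); print("green(77)",w(u.mean(),v.mean(),.095).round(1),len(u),"side-incl")
u,v=big((r>200)&(g>190)&(b<90)); print("guard",w(u.mean(),v.mean(),.110).round(1),len(u))
E
python3 m.py w3.png
```

```text
ptip(65) [64.   4.5] 406 348 386 263.0049261083744
green(77) [79.5 21.7] 553 side-incl
guard [ 0.3 87.3] 8581
```

The stroke rolled cleanly: the pointer went from -5.8 to +4.5, against an expected +10.5 mm. I'll repeat it.

```bash
python3 -m crank '{"travel":[[0,0,-0.2],[-0.22,0,-0.3],[-0.44,0,-0.3],[-0.44,0,-0.3],[-0.44,0,-0.15]],"turn":[0,0,0,0,0]}' >/dev/null
python3 -m crank '{"travel":[[0,0,0.06],[0,0,0.11],[0,0,0.13],[0,0,0.15],[0,0,0.15]],"turn":[0,0,0,0,0]}' >/dev/null; python3 ok.py 8 && 
python3 -m crank '{"travel":[[0.06,0,0],[0.12,0,0],[0.18,0,0],[0.24,0,0],[0.24,0,0]],"turn":[0,0,0,0,0]}' >/dev/null; python3 ok.py 8.5 && python3 -m crank '{"travel":[[0.06,0,0],[0.12,0,0],[0.2,0,0],[0.2,0,0]],"turn":[0,0,0,0]}'>/dev/null; python3 ok.py 8; python3 m.py w4.png
python3 - <<'E'
import cv2
im=cv2.imread("pics/w4.png")[130:330,280:430]
cv2.imwrite("pics/w4c.png",cv2.resize(im,None,fx=3,fy=3,interpolation=cv2.INTER_CUBIC))
E
```

```text
[0.50183 0.08309 0.09497] [-3.31 -0.71  7.22]
[0.50292 0.09282 0.09509] [-2.62 -1.41  6.98]
[0.5038  0.10094 0.09499] [-2.22 -0.72  6.01]
ptip(65) [64.  15.4] 522 344 390 242.24137931034483
green(77) [79.6 21.8] 529 side-incl
guard [ 0.3 87.5] 8497
```

View pics/w4c.png

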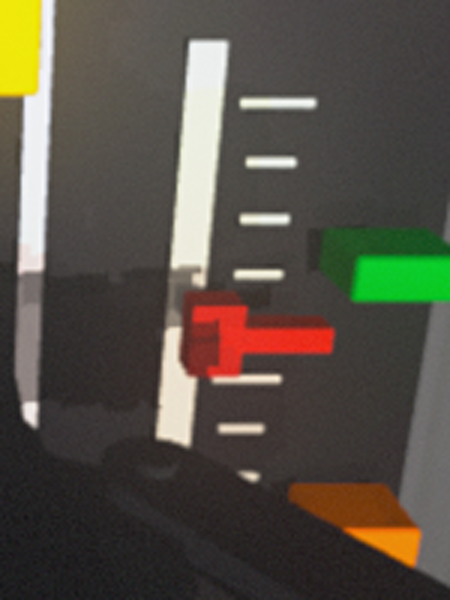

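The crop shows the pointer tip's front at about (333, 340) and the green tab's near face at x 352–450, with its top edge at row 256 and bottom edge at row 300. The pointer is still short of green.

Run:
```python
from h import *
e=np.array([.112,.9937]);ex=np.array([.9937,-.112])
def w(c,u,v,z): d=ray(c,u,v,z)[:2]-[.5028,.0912]; return (np.array([d@ex,d@e])*1000).round(1)
c=np.load("pics/w4.png.npz");P=lambda u,v,z:w(c,280+u/3,130+v/3,z)
print("green front bot/top, back top",P(352,300,.085),P(355,256,.099),P(322,230,.099))
for h in(.01,.015,.02,.025,.028):print(h,"tip front top/front bottom/back top",P(333,328,.085+h),P(333,352,.085+h),P(328,317,.085+h))
c=np.load("pics/w0.png.npz");P=lambda u,v,z:w(c,100+u/2.4,v/2.4,z)
print("w0 green top corners",P(365,98,.099),P(418,103,.099),P(416,120,.099),P(363,116,.099)); print(P(418,131,.085))
```

```text
green front bot/top, back top [75.7 13.3] [68.3 27.2] [62.6 31.5]
0.01 tip front top/front bottom/back top [68.3 12.8] [68.8  8.5] [67.2 14.8]
0.015 tip front top/front bottom/back top [65.9 15.3] [66.4 11.1] [64.9 17.2]
0.02 tip front top/front bottom/back top [63.5 17.8] [64.1 13.7] [62.5 19.6]
0.025 tip front top/front bottom/back top [61.2 20.2] [61.7 16.3] [60.2 22. ]
0.028 tip front top/front bottom/back top [59.7 21.7] [60.2 17.9] [58.8 23.4]
w0 green top corners [68.4 27.3] [85.9 27.7] [85.9 22.5] [68.3 21.8]
[87.7 20.7]
```

Run:
```python
from h import *
e=np.array([.112,.9937]);ex=np.array([.9937,-.112])
def w(c,u,v,z): d=ray(c,u,v,z)[:2]-[.5028,.0912]; return (np.array([d@ex,d@e])*1000).round(1)
c=np.load("pics/w4.png.npz");P=lambda u,v,z:w(c,280+u/3,130+v/3,z)
print("green top",P(357,256,.099),P(352,300,.099),P(322,230,.085))
for h in(.01,.015,.02,.025,.028):print(h,"tip top ",P(333,328,.085+h),P(333,353,.085+h))
c=np.load("pics/w0.png.npz");P=lambda u,v,z:w(c,100+u/2.4,v/2.4,z)
for h in(.01,.015,.02,.025,.028):print(h,"w0 tip ",P(343,197,.085+h),P(343,209,.085+h))
```

```text
green top [68.6 27.2] [68.8 19.7] [68.8 26.3]
0.01 tip top  [68.3 12.8] [68.9  8.3]
0.015 tip top  [65.9 15.3] [66.5 10.9]
0.02 tip top  [63.5 17.8] [64.1 13.5]
0.025 tip top  [61.2 20.2] [61.7 16.1]
0.028 tip top  [59.7 21.7] [60.3 17.7]
0.01 w0 tip  [64.2 -4.3] [64.6 -8.2]
0.015 w0 tip  [64.4 -4.3] [64.8 -8.2]
0.02 w0 tip  [64.6 -4.4] [65.  -8.2]
0.025 w0 tip  [64.8 -4.5] [65.1 -8.3]
0.028 w0 tip  [64.9 -4.6] [65.2 -8.3]
```

I had the faces swapped. The bright face is the top one, which puts green at y ≈ 23.7 and the pointer at ≈ 14.6. That leaves about 9 mm, so the last stroke is 15 mm, followed by a lift and a look from above.

```bash
python3 -m crank '{"travel":[[0,0,-0.2],[-0.22,0,-0.3],[-0.42,0,-0.3],[-0.42,0,-0.3],[-0.42,0,-0.15]],"turn":[0,0,0,0,0]}' >/dev/null
python3 -m crank '{"travel":[[0,0,0.06],[0,0,0.11],[0,0,0.13],[0,0,0.148],[0,0,0.148]],"turn":[0,0,0,0,0]}' >/dev/null; python3 ok.py 8 && 
python3 -m crank '{"travel":[[0.06,0,0],[0.12,0,0],[0.18,0,0],[0.24,0,0],[0.24,0,0]],"turn":[0,0,0,0,0]}' >/dev/null; python3 ok.py 8.5 && python3 -m crank '{"travel":[[0.06,0,0],[0.13,0,0],[0.13,0,0]],"turn":[0,0,0]}'>/dev/null; python3 ok.py 8
python3 -m crank '{"travel":[[0,0,-0.4],[-0.7,0,-1.2],[-1.4,0,-2.0],[-1.4,0,-2.0],[-1.4,0,-2.0]],"turn":[0,0,0,0,0]}'
python3 -m crank '{"travel":[[0,0,0],[0,0,0]],"turn":[0,0]}' >/dev/null
python3 m.py w5.png
python3 - <<'E'
import cv2
im=cv2.imread("pics/w5.png")[90:250,260:420]
cv2.imwrite("pics/w5c.png",cv2.resize(im,None,fx=3.5,fy=3.5,interpolation=cv2.INTER_CUBIC))
E
```

```text
[0.50192 0.0839  0.09503] [-1.79 -1.51  7.23]
[0.50299 0.09357 0.09513] [-1.85 -1.34  7.05]
[0.50359 0.09879 0.09513] [-2.85 -1.64  6.05]
clock: 10.57
tcp_pos: [0.4991, 0.0421, 0.1766]
orientation: [0.002, 0.746, 0.666, 0.002]
wrist_force: [0.4, -0.1, -0.9]
finger_gap: -0.0002
ptip(65) [ 81.8 -21.1] 22 353 374 162.0
green(77) [78.3 23.6] 339 side-incl
guard [-0.3 62.8] 1848
```

View pics/w5c.png

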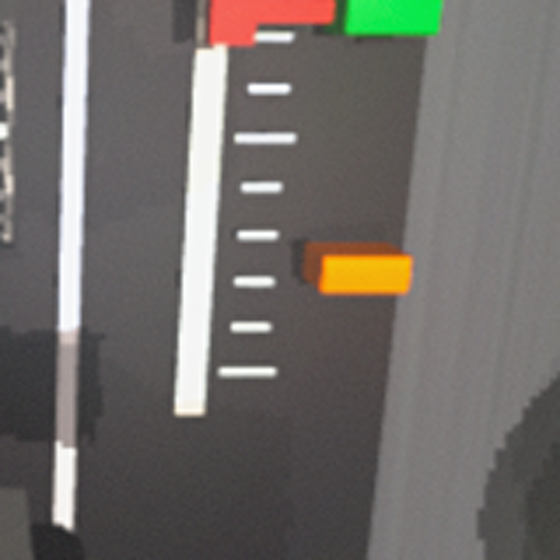

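The crop is cut too high, with the pointer and green at its top edge. I'll recrop the same frame.

Run:
```python
import cv2
im=cv2.imread("pics/w5.png")[50:130,300:410]
cv2.imwrite("pics/w5d.png",cv2.resize(im,None,fx=6,fy=6,interpolation=cv2.INTER_CUBIC))
```

```text
(no output)
```

View pics/w5d.png

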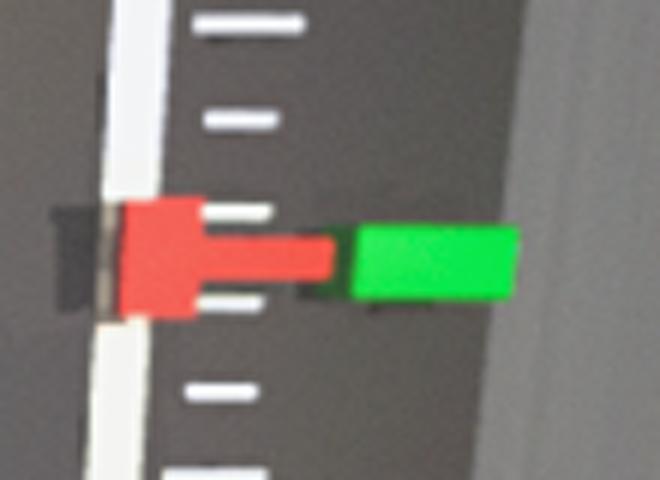

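From directly above, the pointer tip's centre is at (335, 259) and the green top's left edge spans rows 225–300, centre 262, so they look aligned. I'll check the numbers.

Run:
```python
from h import *
e=np.array([.112,.9937]);ex=np.array([.9937,-.112])
c=np.load("pics/w5.png.npz")
def P(u,v,z): d=ray(c,300+u/6,50+v/6,z)[:2]-[.5028,.0912]; return (np.array([d@ex,d@e])*1000).round(1)
print(P(436,263,.099),P(355,262,.099),[P(335,259,.085+h) for h in(.01,.018,.028)], -c["R"].T@c["t"])
```

```text
[77.5 23.2] [68.7 23.3] [array([67.7, 23.6]), array([65.3, 23.6]), array([62.2, 23.7])] [0.50565089 0.11641185 0.31670125]
```

They agree to about 0.4 mm. Now back to the guard.

Run:
```python
from h import *
s=get_state();p=s['tcp_pos'];d=np.array([.5118,.1753])-p[:2]
print(p, d@[.112,.9937]/.04, d@[.9937,-.112]/.04,(p[2]-.112)/.04)
```

```text
[0.49665553 0.04381809 0.17325144] 3.308743760021433 0.008077121074578687 1.5312859178685159
```

```bash
python3 -m crank '{"travel":[[0.9,0,0],[1.8,0,0],[2.7,0,0],[3.3,0,0],[3.3,0,0]],"turn":[0,0,0,0,0]}' 34 >/dev/null
python3 -m crank '{"travel":[[0,0,0],[0,0,0.5],[0,0,1.0],[0,0,1.5],[0,0,1.5]],"turn":[0,0,0,0,0]}'
python3 -m crank '{"travel":[[0,0,0],[0,0,0],[0,0,0],[0,0,0],[0,0,0]],"turn":[0,0,0,0,0]}' 5 25
python3 - <<'E'
from h import *
p=get_state()['tcp_pos'];print(p,(np.array([.5028,.0912])-p[:2])@[.112,.9937]/.04)
E
```

```text
clock: 11.62
tcp_pos: [0.5089, 0.1728, 0.1103]
orientation: [-0.002, 0.746, 0.666, -0.004]
wrist_force: [-1.0, 0.3, -0.3]
finger_gap: 0.034
clock: 12.03
tcp_pos: [0.5112, 0.1737, 0.115]
orientation: [-0.0, 0.746, 0.666, -0.001]
wrist_force: [-5.3, -1.6, -1.1]
finger_gap: 0.013
[0.5111675  0.17369796 0.11499648] -2.07288455853909
```

```bash
python3 -m crank '{"travel":[[-0.5,0,0],[-1.0,0,0],[-1.5,0,0],[-2.0,0,0],[-2.12,0,0]],"turn":[0,0,0,0,0]}'
python3 -m crank '{"travel":[[-0.02,0,0],[-0.02,0,0],[-0.02,0,0]],"turn":[0,0,0]}'
```

```text
clock: 12.45
tcp_pos: [0.5015, 0.0889, 0.115]
orientation: [-0.001, 0.746, 0.666, -0.0]
wrist_force: [-3.7, 12.7, -4.0]
finger_gap: 0.0134
clock: 12.7
tcp_pos: [0.5015, 0.0892, 0.115]
orientation: [-0.001, 0.746, 0.666, -0.001]
wrist_force: [-5.9, 0.2, -2.7]
finger_gap: 0.0133
```

```bash
python3 -m crank '{"travel":[[0,0,0],[0,0,0],[0,0,-0.6],[0,0,-1.4],[0,0,-2.2]],"turn":[0,0,0,0,0]}' 28
python3 -m crank '{"travel":[[-0.8,0,-0.4],[-1.5,0,-0.4],[-1.5,0,-0.4],[-1.5,0,-0.4]],"turn":[0,0,0,0]}'
python3 m.py w6.png .018
python3 - <<'E'
import cv2
im=cv2.imread("pics/w6.png")[40:240,200:400]
cv2.imwrite("pics/w6c.png",cv2.resize(im,None,fx=3,fy=3,interpolation=cv2.INTER_CUBIC))
E
```

```text
clock: 13.12
tcp_pos: [0.5034, 0.0891, 0.2042]
orientation: [0.0, 0.746, 0.666, 0.0]
wrist_force: [1.0, 0.1, 0.4]
finger_gap: 0.0279
clock: 13.45
tcp_pos: [0.4974, 0.0284, 0.2202]
orientation: [0.001, 0.746, 0.665, 0.001]
wrist_force: [-0.1, -0.9, 0.2]
finger_gap: 0.028
ptip(65) [63.8 22.2] 18 316 332 73.94444444444444
green(77) [78. 24.] 250 side-incl
guard [-0.5  0.6] 3281
```

View pics/w6c.png

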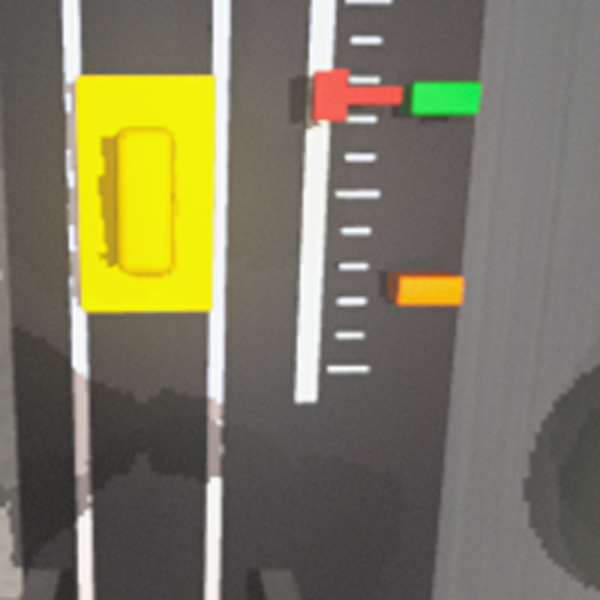

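The guard is centred over the wheel, at about y = 0.6 mm. The pointer tip (row 95) lines up with the green tab (row 98), and the gripper is clear, so I'm handing in.

```bash
python3 -c "
from workcell import *
print(get_state()['clock'],hand_in())"
```

```text
the job is handed in; nothing more can be done
13.5 None
```

The job is done and handed in at 13.5 s; the hand-in reports no verdict.

- **Guard opened:** I pinched the fin and slid it left about 84 mm to its stop.
- **Wheel rolled:** I felt the crown at about 11 mm proud of the panel. Three fingertip strokes followed, with measured press of 5 to 7 N (highest reading 7.2 N, limit 12 N).
- **Wheel let go:** I lifted off and checked from directly above. The pointer was about 0.4 mm from the green tab's middle, against a tolerance of 3 mm.
- **Guard shut:** I slid it back about 85 mm and retreated.

**Last checks:** the final picture shows the pointer still in line with the green tab and the guard about 0.6 mm from the shut position I measured, so within about 2 mm of shut. The gripper was clear.

**Checks that disagreed:** my automatic colour readings of the pointer and green tab were unreliable. Green was off by 2 to 3 mm in oblique views, and the red mask lost most of the pointer in the last two pictures. I relied on pixel positions read by hand instead. I did not measure the rolls and the bowl afterwards, but the gripper never went near them.

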